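# Set up the covered candle on the lamp table

## Task

Set up the candle on the round stone board, building from the bottom up, one piece at a time and each well centred: first the wooden disc, on it the white cup, in the cup the tall slim candle, and last the steel cap over the candle's top. Set every piece down upright on its seat rather than dropping it, and let go of it before fetching the next; leave the short candle and the remote controls where they are.

Things in the scene. Friction and masses are not known exactly. Their poses are not given: they have to be found in the camera images.
- round_board: Round pale stone board, 130 mm across, 14 mm thick, lying flat on the table; heavy, does not move. The stack is built on it. Origin: centre of its underside, z up.
- square_board: Square pale stone board, 110 x 110 mm, 14 mm thick, flat on the table; does not move. Not used. Origin: centre of its underside, z up.
- disc: Loose flat round slice of wood with growth rings, 68 mm across, 12 mm thick, 50 g, lying flat on the table. Grip it across its edge. Origin: centre of its underside, z up.
- cup: Loose white ceramic candle holder: straight round open cup, outside 60 mm, 50 mm high, wall 4 mm, floor 6 mm (so inside 52 mm across, 44 mm deep), about 160 g, standing upright and empty. Origin: centre of its underside, z up.
- tall_candle: Loose slim cream pillar candle, 34 mm across, 90 mm high (plus a soft-looking thin black wick of 8 mm that touches nothing), about 80 g, standing upright. In the cup it stands 46 mm proud of the cup's rim. Origin: centre of its underside, z up.
- cap: Loose steel candle cap, like a small bell standing mouth down: straight shell, outside 56 mm, inside 50 mm, 24 mm high with its hollow 20 mm deep, and on top in the middle an upright round knob, 16 mm across and 24 mm high (48 mm in all), about 90 g. Grip it by the knob. On the candle its ceiling rests on the candle's flat top. Origin: centre of its mouth, level with the lower rim, z up.
- short_candle: Loose stout cream candle, 60 mm across, 55 mm high, standing upright. Not used; to be left alone. Origin: centre of its underside, z up.
- black_remote: Loose black remote control with grey keys, 150 x 40 mm, 18 mm thick, lying flat; to be left alone. Origin: centre of its underside, x along its length, z up.
- white_remote: Loose white remote control with grey keys, 120 x 38 mm, 18 mm thick, lying flat; to be left alone. Origin: centre of its underside, x along its length, z up.

How it is judged:
On the way, in this order (a step that is already met when the one before it is completed fails the run):
1. the wooden disc lies flat on the middle of the round stone board and is released (horizontal distance between disc and round_board below 0.015 m and z of disc in the frame of round_board between 0.011 and 0.018 m and angle between disc's own z axis and vertical below 0.1 rad and contact force between disc and the fingers below 0.05 N), for 0.2 s.
2. the white cup stands upright in the middle of the disc and is released (horizontal distance between disc and round_board below 0.015 m and z of disc in the frame of round_board between 0.011 and 0.018 m and angle between each of disc, cup's own z axis and vertical below 0.1 rad and horizontal distance between cup and disc below 0.01 m and z of cup in the frame of disc between 0.009 and 0.016 m and contact force between cup and the fingers below 0.05 N), for 0.2 s.
3. the tall candle stands upright inside the cup and is released (horizontal distance between disc and round_board below 0.015 m and z of disc in the frame of round_board between 0.011 and 0.018 m and angle between each of disc, cup, tall_candle's own z axis and vertical below 0.1 rad and horizontal distance between cup and disc below 0.01 m and z of cup in the frame of disc between 0.009 and 0.016 m and horizontal distance between tall_candle and cup below 0.01 m and z of tall_candle in the frame of cup between 0.003 and 0.01 m and contact force between tall_candle and the fingers below 0.05 N), for 0.2 s.
4. the steel cap covers the candle's top and is released (horizontal distance between disc and round_board below 0.015 m and z of disc in the frame of round_board between 0.011 and 0.018 m and angle between each of disc, cup, tall_candle, cap's own z axis and vertical below 0.1 rad and horizontal distance between cup and disc below 0.01 m and z of cup in the frame of disc between 0.009 and 0.016 m and horizontal distance between tall_candle and cup below 0.01 m and z of tall_candle in the frame of cup between 0.003 and 0.01 m and horizontal distance between cap and tall_candle below 0.01 m and z of cap in the frame of tall_candle between 0.067 and 0.074 m and contact force between cap and the fingers below 0.05 N), for 0.2 s.
At the end, for the whole second after the job is handed in: All released, at rest and upright (0.1 rad): disc flat on the round board within 15 mm of its centre, cup on the disc within 10 mm, tall candle on the cup's floor within 10 mm of its axis, cap fully seated on the candle within 10 mm; heights within 3 to 4 mm of full seating (all of step 4 and linear speed of each of disc, cup, tall_candle, cap below 0.02 m/s and angular speed of each of disc, cup, tall_candle, cap below 0.2 rad/s and contact force between each of disc, cup, tall_candle and the fingers below 0.05 N); the robot touches nothing.
It fails at once if a piece is dropped from more than about 13 mm or knocked flying ((linear speed of disc above 0.5 m/s and contact force between disc and the fingers below 0.05 N) or (linear speed of cup above 0.5 m/s and contact force between cup and the fingers below 0.05 N) or (linear speed of tall_candle above 0.5 m/s and contact force between tall_candle and the fingers below 0.05 N) or (linear speed of cap above 0.5 m/s and contact force between cap and the fingers below 0.05 N)).
It fails at once if the short candle is moved by more than 25 mm or tipped over (distance of short_candle from where it was at the start of the episode above 0.025 m or angle between short_candle's own z axis and vertical above 0.5 rad).
It fails at once if a remote control is moved by more than 25 mm (distance of any of black_remote, white_remote from where it was at the start of the episode above 0.025 m).
It also fails if it takes over 131 s, if anything falls off the work surface, if the arm or the gripper's body presses on something with over 40 N, if the wrist force passes 120 N, or if a joint passes its speed limit or range.

## Robot

A 6-joint arm with a two-finger parallel gripper is mounted at the origin on the work surface. World frame = base frame: x ahead of the robot, y to its left, z up, the work surface at z = 0. Lengths are in m, angles in rad, forces in N, time in s.
With the tool pointing down it reaches from about 0.275 to 0.75 m from the base axis. Payload 10.2 kg.
Tool frame: the origin (TCP) lies midway between the tips of the shut fingers; the grasp point (between the pads) lies 19 mm behind it; z points along the fingers, y is the direction in which the jaws open and shut (so a half turn about z gives the same grasp; the last joint's range is limited). The gripper opens to 85 mm and grips with 20 to 120 N. Pads are 22 mm wide; open, the fingers measure 114 mm over their backs; the gripper's body (76 mm by 85 mm) begins 54 mm behind the grasp point. The pads swing forward as they close: fully open they stand 13 mm farther back than shut.
Start: joints at [-1.437, 0.313, 1.498, -0, 1.331, -0.223], TCP at [0.183, -0.492, 0.231] pointing down, gripper open.
Joint ranges: [-2.94, 2.94], [-0.97, 2.17], [0.19, 2.56], [-1.23, 4.37], [0.02, 3.11], [-2.88, 2.88]. Speed limits (rad/s): [2.39, 2.39, 3.01, 3.14, 3.14, 3.14].

## Interface

Orientations are given as a rotation vector (axis times angle).
In Python, from bench import * gives the robot as it stands. The module is installed in compiled form; this text tells all that it offers.
- The arm moves only by the tool play_rows, never from a script. Its argument "increments" is a list of rows, each a list of 5 numbers: the opening, from 0 (shut) to 1 (fully open), then the shift along the tool's x, y, z in cm, then the turn about the tool's z in degrees. In form: [[gripper, x, y, z, roll], ...]. A call has 1 to 8 rows; each row shifts and turns the commanded pose from where the row before left it, along the tool's axes as they then stand; what a row does not reach is not made up. A row lasts 1/12 s, in which the tool goes at most 41.7 mm and 7.16 degrees, less where a joint would pass 70% of its speed; a pose out of reach is approached as far as the arm can. A call with a gripper value outside its range is refused whole. The fingers move at their own pace and stop on an object; "newtons" is the grip in N (left out, the last holds). Time passes only in rows, so rows that do not move let the fingers close. It gives the time, the measured TCP pose, the force and the opening at its end, in the units of the state.
- read_state(): the state, without advancing time (a new reading comes with each control period).
- read_camera(name): name is "scene" or "top"; returns a dict with "img" (420x560x3 uint8, red, green, blue), "mtx" (3x3 intrinsics, pixels), "k1" (the pictures are not rectified: a ray, as slopes to the right and down, at radius r is drawn at 1 + k1 r^2 times it, then the intrinsics apply), "origin" and "attitude" of the camera in the world. Camera axes: x right, y up, looking along -z (the intrinsics and any distortion apply to the point x, -y, -z); pixel columns grow to the right and rows downward; lengths in m; the calibration is good to about 2 mm. A picture is of the moment at which its call begins. There is no depth.
- sign_off(): hands the job in, once; it reports no verdict.
The state is a dict: "clock": time; "qpos": joint angles; "dq": joint speeds; "joint_torque": joint torques, N m; "tcp_pos": TCP position; "orientation": TCP orientation; "force": force on the tool from outside, world axes, zero at the start; "wrist_torque": the same for the moment, N m; "width": finger opening in m.
Only numpy, scipy, OpenCV 4.12 (cv2) and the standard library are available. Lean on these libraries where they do the work, as an engineer would, in place of code of your own. Each camera call takes 0.05 s, during which the arm holds its last target.

## Working session

There is one attempt and no reset: what is moved stays moved. The work goes in short steps, Python scripts to look and compute and a tool call to move; the robot and the scene stay as the last step left them, time stands still between calls to the robot, and variables do not carry over. Pictures are saved under pics/ and viewed, and the job is handed in when it is done.

Besides the shell and the picture viewer there is one more tool, called after "Emit:" as name(argument=value, ...) on one line, values as JSON. play_rows: Moves the arm, as the interface text tells. Its arguments: {"type":"object","properties":{"increments":{"type":"array","items":{"type":"array","items":{"type":"number"}}},"newtons":{"type":"number"}},"required":["increments"]}

```bash
mkdir -p pics
python3 - <<'E'
from bench import *
import cv2
for n in("scene","top"):
    c=read_camera(n); cv2.imwrite(f"pics/{n}0.png",c["img"][:,:,::-1])
    print(n,c["mtx"],c["k1"],c["origin"],c["attitude"])
print(read_state())
E
```

```text
scene [[509.66815217   0.         289.44664452]
 [  0.         509.66815217 208.56728963]
 [  0.           0.           1.        ]] -0.14643893547568324 [1.31199524 0.17055668 1.0526869 ] [0.47511564 0.60890003 1.69622583]
top [[501.70890291   0.         285.36371919]
 [  0.         501.70890291 206.89620606]
 [  0.           0.           1.        ]] 0.058144637682584085 [0.42765936 0.02205885 1.22368359] [ 0.02666943 -0.06585798 -1.57599224]
{'clock': 0.1, 'qpos': array([-1.43741578e+00,  3.13429809e-01,  1.49834173e+00,  8.57793045e-06,
        1.33098771e+00, -2.23403639e-01]), 'dq': array([ 0.00161688, -0.00158518, -0.00104753, -0.00043839,  0.00020831,
        0.00165102]), 'joint_torque': array([ 2.24342097e-03, -4.12899721e+01, -2.60141605e+01, -2.18715968e-04,
        3.02300694e-03,  9.19666860e-06]), 'tcp_pos': array([ 0.18332207, -0.49172068,  0.23078129]), 'orientation': array([-3.09059049e+00, -5.57257601e-01, -9.54931756e-05]), 'force': array([ 0.22876877, -0.57260161, -0.42477246]), 'wrist_torque': array([-0.02003719,  0.0212895 ,  0.01462758]), 'width': 0.0853246169051931}
```

```bash
sleep 1; ls . pics
```

```text
.:
pics

pics:
scene0.png
top0.png
```

View pics/top0.png

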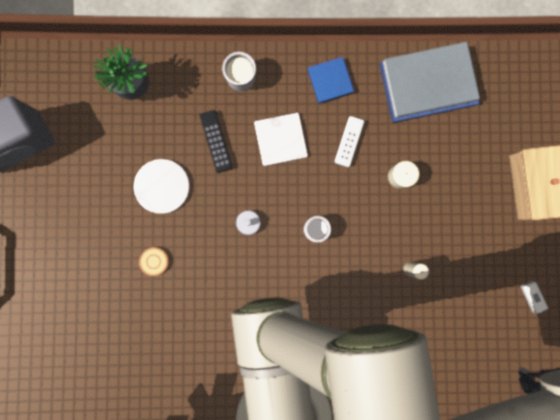

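View pics/scene0.png

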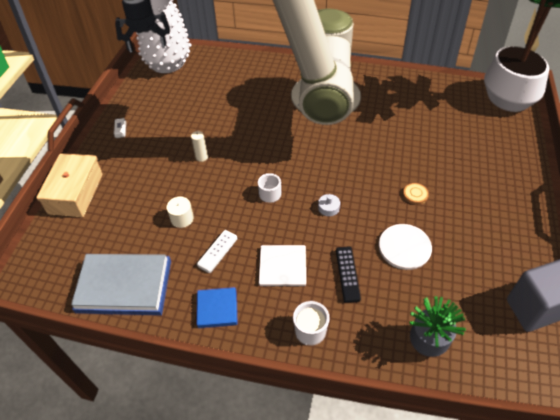

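```bash
cat > h.py <<'E'
import numpy as np, cv2
from scipy.spatial.transform import Rotation as R
from bench import *
def dist(c): return np.array([c["k1"],0,0,0,0.])
def proj(c,P):
    Rw=R.from_rotvec(c["attitude"]).as_matrix()
    p=(np.atleast_2d(P)-c["origin"])@Rw
    p=p*[1,-1,-1]
    return cv2.projectPoints(p.reshape(-1,1,3),np.zeros(3),np.zeros(3),c["mtx"],dist(c))[0][:,0]
def unproj(c,uv,z):
    uv=np.atleast_2d(np.array(uv,float))
    s=cv2.undistortPointsIter(uv.reshape(-1,1,2),c["mtx"],dist(c),None,None,(3,50,1e-9))[:,0]
    d=np.c_[s[:,0],-s[:,1],-np.ones(len(s))]@R.from_rotvec(c["attitude"]).as_matrix().T
    t=(z-c["origin"][2])/d[:,2]
    return c["origin"]+d*t[:,None]
def circ(x,y,z,r,n=72):
    a=np.linspace(0,2*np.pi,n,endpoint=False)
    return np.c_[x+r*np.cos(a),y+r*np.sin(a),np.full(n,z)]
def crop(c,x,y,rings,half=0.09,k=8,z=0.03):
    """zoom on (x,y,z) with rings [(z,r,dx,dy)]"""
    u,v=proj(c,[x,y,z])[0]; h=32
    u0=int(u)-h;v0=int(v)-h
    M=np.float32([[k,0,-u0*k],[0,k,-v0*k]])
    im=cv2.warpAffine(c["img"][:,:,::-1].copy(),M,(2*h*k,2*h*k),flags=cv2.INTER_CUBIC)
    for i,(xx,yy,zz,r) in enumerate(rings):
        p=(proj(c,circ(xx,yy,zz,r))-[u0,v0]+0.5)*k
        cv2.polylines(im,[np.int32(p)],True,[(0,0,255),(0,255,0),(255,0,0),(0,255,255)][i%4],1)
    cv2.putText(im,f"{u0},{v0} k{k}",(2,10),0,.35,(255,255,255))
    return im
def delta(xyz,yaw=None):
    """tool-axis shift in cm to reach xyz, from measured"""
    s=read_state();Rm=R.from_rotvec(s["orientation"])
    return Rm.inv().apply(np.array(xyz)-s["tcp_pos"])*100
E
python3 - <<'E'
from h import *
c=read_camera("top"); s=read_camera("scene")
o={"board":(162,186,.014),"disc":(153,262,.012),"cap":(249,218,.048),"cup":(317,229,.05),"tall":(421,271,.09),"short":(406,174,.055)}
for n,(u,v,z) in o.items(): print(n,unproj(c,[u,v],z).round(4))
so={"board":(405,246,.014),"disc":(416,193,.012),"cap":(328,199,.048),"cup":(270,182,.05),"tall":(199,137,.09),"short":(179,206,.055)}
for n,(u,v,z) in so.items(): print(n,unproj(s,[u,v],z).round(4))
Rm=R.from_rotvec(read_state()["orientation"]).as_matrix();print(Rm.round(3))
E
```

```text
board [[0.5506 0.2873 0.014 ]]
disc [[0.3693 0.3073 0.012 ]]
cap [[0.4713 0.0778 0.048 ]]
cup [[ 0.4445 -0.0812  0.05  ]]
tall [[ 0.3483 -0.3109  0.09  ]]
short [[ 0.5724 -0.2913  0.055 ]]
board [[0.557  0.2907 0.014 ]]
disc [[0.3751 0.309  0.012 ]]
cap [[0.4725 0.0817 0.048 ]]
cup [[ 0.446  -0.0775  0.05  ]]
tall [[ 0.3553 -0.2993  0.09  ]]
short [[ 0.5747 -0.286   0.055 ]]
[[ 0.937  0.349 -0.   ]
 [ 0.349 -0.937  0.001]
 [ 0.    -0.001 -1.   ]]
```

```bash
cat > ov.py <<'E'
from h import *
def sheet(est,name,k=4,h=None):
    cs=[read_camera("top"),read_camera("scene")]
    rows=[]
    for c in cs:
        t=[]
        for n,(x,y,rings) in est.items():
            im=crop(c,x,y,[(x,y,z,r) for z,r in rings],k=k,z=rings[-1][0])
            cv2.putText(im,n,(2,im.shape[0]-4),0,.4,(255,255,255)); t.append(im)
        rows.append(np.hstack(t))
    cv2.imwrite(name,np.vstack(rows))
SH={"board":[(0,.065),(.014,.065)],"disc":[(0,.034),(.012,.034)],"cap":[(0,.028),(.024,.028),(.048,.008)],"cup":[(0,.03),(.05,.03),(.05,.026)],"tall":[(0,.017),(.09,.017)]}
E
python3 - <<'E'
from ov import *
E0={"board":(.5535,.289),"disc":(.372,.308),"cap":(.472,.0795)}
sheet({n:(*E0[n],SH[n]) for n in E0},"pics/a.png")
E1={"cup":(.445,-.0795),"tall":(.351,-.306)}
sheet({n:(*E1[n],SH[n]) for n in E1},"pics/b.png",k=5 and 4)
E
sleep 3
```

```text
(no output)
```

View pics/a.png

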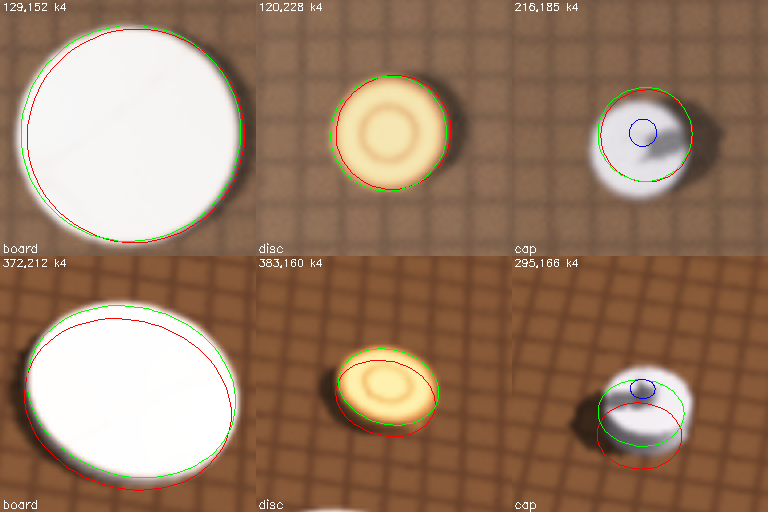

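View pics/b.png

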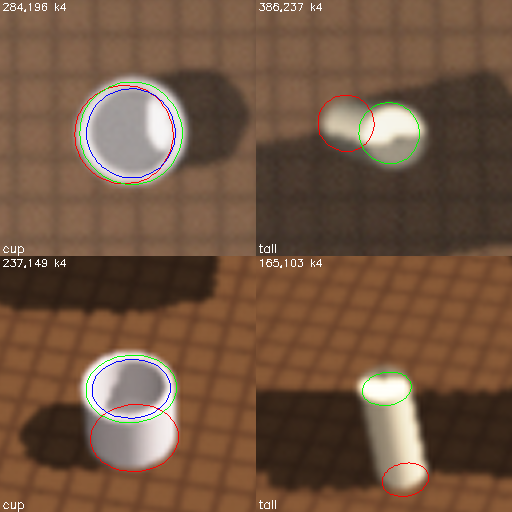

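```bash
cat > fit.py <<'E'
from h import *
from scipy.optimize import minimize
from ov import SH
def fit(c,name,x,y,thr,K=6,z0=0.,save=None,ch="max"):
    """XOR of thresholded upsampled crop and hull of projected model"""
    SHn=[(z+z0,r) for z,r in SH[name]]
    u,v=proj(c,[x,y,z0+.02])[0];h=36;u0=int(u)-h;v0=int(v)-h
    M=np.float32([[K,0,-u0*K+(K-1)/2],[0,K,-v0*K+(K-1)/2]])
    im=cv2.warpAffine(c["img"],M,(2*h*K,2*h*K),flags=cv2.INTER_CUBIC)
    m=(im.min(2) if ch=="min" else im.max(2)).astype(float)>thr
    n,l,st,ce=cv2.connectedComponentsWithStats(m.astype(np.uint8))
    cx,cy=(proj(c,[x,y,SHn[-1][0]])[0]-[u0,v0])*K
    best=min(range(1,n),key=lambda i:(np.hypot(*(ce[i]-[cx,cy])) if st[i,4]>60*K else 1e9))
    cm=(l==best).astype(np.uint8)
    cs,_=cv2.findContours(cm,cv2.RETR_EXTERNAL,cv2.CHAIN_APPROX_NONE)
    cm[:]=0; hl=cv2.convexHull(max(cs,key=cv2.contourArea)); cv2.fillPoly(cm,[hl],1)
    def hull(p):
        P=np.vstack([circ(p[0],p[1],z,r) for z,r in SHn])
        q=(proj(c,P)-[u0,v0])*K+(K-1)/2
        return cv2.convexHull(q.astype(np.float32))
    def cost(p):
        k=np.zeros_like(cm);cv2.fillPoly(k,[np.int32(np.round(hull(p)*16))],1,shift=4)
        return float((k!=cm).sum())
    r=minimize(cost,[x,y],method="Nelder-Mead",options=dict(initial_simplex=[[x,y],[x+.006,y],[x,y+.006]],xatol=1e-4,fatol=1))
    hp=hull(r.x)
    if save:
        o=im[:,:,::-1].copy();cv2.polylines(o,[np.int32(hp)],True,(0,0,255),1);cv2.polylines(o,[hl],True,(0,255,0),1);cv2.imwrite(save,cv2.resize(o,(380,380)))
    return r.x.round(4),round(r.fun/cm.sum(),3),round(cm.sum()/cv2.contourArea(hp),3)
E
python3 - <<'E'
from fit import *
T=read_camera("top");S=read_camera("scene")
E0={"board":(.5535,.289),"disc":(.372,.308),"cap":(.467,.0805),"cup":(.445,-.0795),"tall":(.351,-.306)}
for n,(x,y) in E0.items():
    for nm,c,t in(("top",T,150),("scene",S,150)):
        ch="max" if n=="disc" else "min"
        print(n,nm,fit(c,n,x,y,{"max":170,"min":115}[ch],save=f"pics/f_{n}_{nm}.png",ch=ch))
g=lambda nm:np.hstack([cv2.resize(cv2.imread(f"pics/f_{n}_{nm}.png"),(260,260)) for n in("cap","cup","tall")])
cv2.imwrite("pics/f.png",np.vstack([g("top"),g("scene")]))
E
```

```text
board top (array([0.5515, 0.2917]), np.float64(0.04), np.float64(1.048))
board scene (array([0.5497, 0.2921]), np.float64(0.027), np.float64(1.005))
disc top (array([0.3707, 0.3088]), np.float64(0.045), np.float64(0.972))
disc scene (array([0.3673, 0.3092]), np.float64(0.137), np.float64(0.893))
cap top (array([0.4627, 0.0836]), np.float64(0.102), np.float64(1.131))
cap scene (array([0.459 , 0.0842]), np.float64(0.121), np.float64(0.936))
cup top (array([ 0.444 , -0.0812]), np.float64(0.108), np.float64(1.136))
cup scene (array([ 0.4423, -0.0798]), np.float64(0.056), np.float64(1.021))
tall top (array([ 0.3494, -0.3104]), np.float64(0.208), np.float64(0.838))
tall scene (array([ 0.3468, -0.3076]), np.float64(0.152), np.float64(0.906))
```

```bash
sleep 4
```

```text
(no output)
```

View pics/f.png

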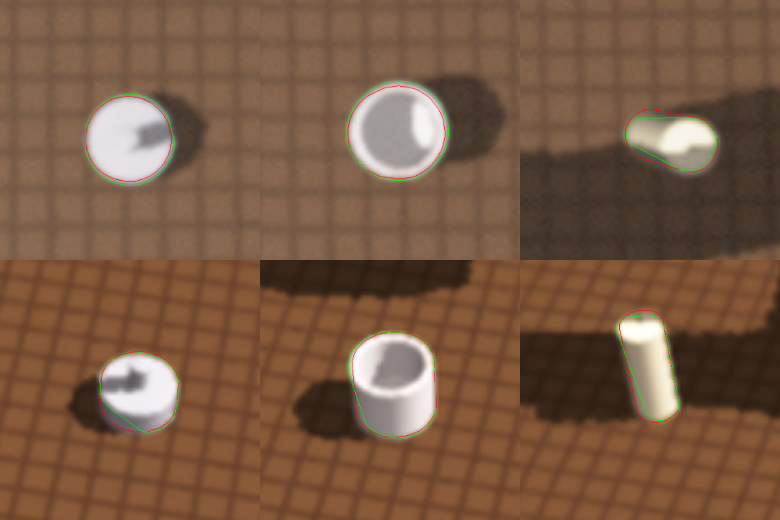

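Emit:
play_rows(increments=[[1,0,0,0,6.8],[1,0,0,0,6.8],[1,0,0,0,6.8],[1,1.9,-3.5,0,0],[1,1.9,-3.5,0,0],[1,1.9,-3.5,0,0],[1,1.9,-3.5,0,0],[1,1.9,-3.5,0,0]], newtons=40)

```text
clock: 1.17
tcp_pos: [0.2787, -0.3151, 0.2313]
orientation: [3.141, 0.0, 0.0]
force: [1.0, -1.2, -0.3]
width: 0.0852
```

Emit:
play_rows(increments=[[1,1.9,-3.5,0,0],[1,1.9,-3.5,0,0],[1,1.9,-3.5,0,0],[1,1.9,-3.5,0,0],[1,1.9,-3.5,0,0],[1,1.9,-3.5,0,0],[1,1.9,-3.5,0,0],[1,1.9,-3.5,0,0]])

```text
clock: 1.83
tcp_pos: [0.4306, -0.0347, 0.2316]
orientation: [3.141, 0.001, 0.001]
force: [0.5, -1.0, -0.5]
width: 0.0855
```

Emit:
play_rows(increments=[[1,-0.6,-3.8,0,0],[1,-0.6,-3.8,0,0],[1,-0.6,-3.8,0,0],[1,-0.6,-3.8,0,0],[1,-0.7,-3.8,0,0],[1,-0.7,-3.8,0,0],[1,-0.7,-3.8,0,0],[1,-0.7,-3.8,0,0]])

```text
clock: 2.5
tcp_pos: [0.377, 0.2691, 0.2315]
orientation: [-3.141, -0.001, -0.001]
force: [1.1, -0.3, -0.1]
width: 0.0854
```

Emit:
play_rows(increments=[[1,-0.8,-3.9,0,0],[1,0,0,3.5,0],[1,0,0,3.5,0],[1,0,0,3.5,0],[1,0,0,2.5,0],[1,0,0,0,0]])

```text
clock: 3.0
tcp_pos: [0.3674, 0.3051, 0.0972]
orientation: [3.138, 0.001, -0.012]
force: [-0.7, 0.3, -1.0]
width: 0.0856
```

Run:
```python
from h import *
print(read_state()["tcp_pos"],read_state()["qpos"])
for n in("top","scene"):
    c=read_camera(n); u,v=proj(c,[.37,.309,.05])[0]
    a=c["img"][int(v)-50:int(v)+50,int(u)-50:int(u)+50,::-1]
    cv2.imwrite(f"pics/g_{n}.png",cv2.resize(a,None,fx=4,fy=4,interpolation=2))
cv2.imwrite("pics/g.png",np.hstack([cv2.imread("pics/g_top.png"),cv2.imread("pics/g_scene.png")]))
```

```text
[0.36738903 0.30506886 0.09717014] [ 4.46985814e-01  3.73236045e-01  1.80046665e+00 -3.13112716e-05
  9.76423738e-01  2.01701631e+00]
```

View pics/g.png

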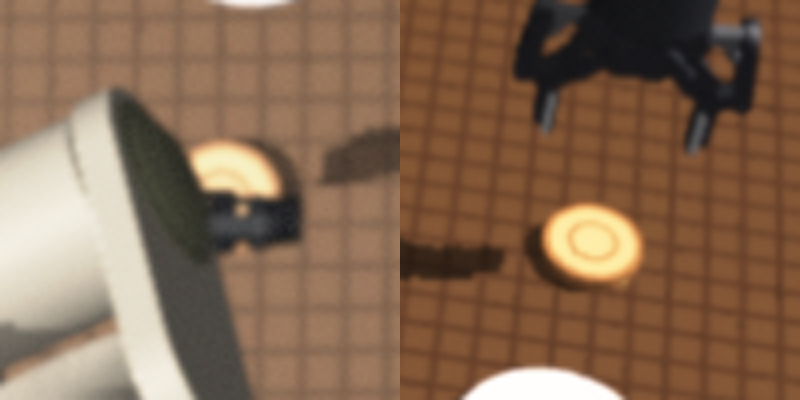

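Run:
```python
from h import *
s=read_state();p=s["tcp_pos"]
for n in("top","scene"):
    c=read_camera(n); u,v=proj(c,[.37,.309,.05])[0]
    o=np.array([int(u)-50,int(v)-50])
    for d in([0,.0425,.011],[0,-.0425,.011],[0,0,0]):
        print(n,((proj(c,p+d)[0]-o)*4).round())
```

```text
top [ 98. 209.]
top [257. 207.]
top [183. 207.]
scene [282. 145.]
scene [150. 125.]
scene [213. 147.]
```

Emit:
play_rows(increments=[[1,0.25,-0.4,2.5,0],[1,0,0,2.5,0],[1,0,0,2,0],[1,0,0,1,0],[1,0,0,0.7,0],[1,0,0,0.5,0],[1,0,0,0,0],[1,0,0,0,0]])

```text
clock: 3.87
tcp_pos: [0.3728, 0.3105, 0.0102]
orientation: [-3.141, -0.001, -0.002]
force: [0.5, 0.5, 0.3]
width: 0.0857
```

Run:
```python
from h import *
print(read_state()["tcp_pos"])
for n in("top","scene"):
    c=read_camera(n); u,v=proj(c,[.37,.309,.02])[0]
    a=c["img"][int(v)-40:int(v)+40,int(u)-40:int(u)+40,::-1]
    cv2.imwrite(f"pics/g_{n}.png",cv2.resize(a,None,fx=5,fy=5,interpolation=2))
cv2.imwrite("pics/g2.png",np.hstack([cv2.imread("pics/g_top.png"),cv2.imread("pics/g_scene.png")]))
```

```text
[0.37278656 0.31048414 0.01015435]
```

View pics/g2.png

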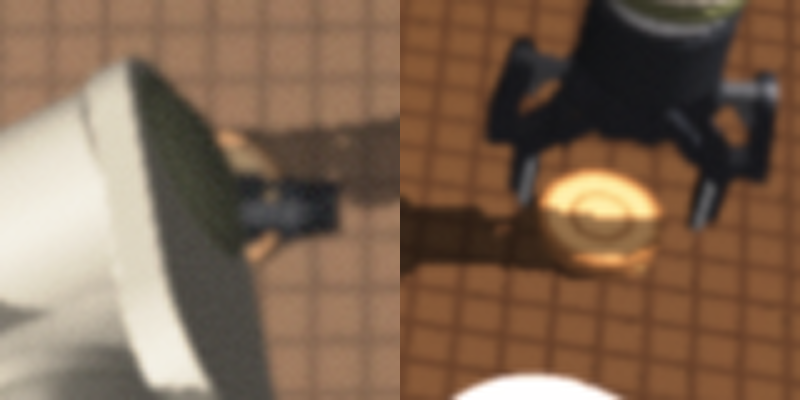

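Emit:
play_rows(increments=[[1,-0.25,0.1,0.5,0],[1,0,0,0.4,0],[1,0,0,0.3,0],[1,0,0,0,0],[0.85,0,0,0,0],[0.85,0,0,0,0]], newtons=30)

```text
clock: 4.47
tcp_pos: [0.3698, 0.3092, -0.0027]
orientation: [-3.142, -0.001, -0.0]
force: [-0.9, -0.1, -0.4]
width: 0.0726
```

Emit:
play_rows(increments=[[0.6,0,0,0,0],[0.6,0,0,0,0],[0.6,0,0,0,0],[0.6,0,0,0,0],[0.6,0,0,0,0],[0.6,0,0,0,0]])

```text
clock: 4.97
tcp_pos: [0.3699, 0.3093, -0.0023]
orientation: [-3.141, -0.001, -0.001]
force: [-1.2, 0.3, 6.4]
width: 0.0663
```

Emit:
play_rows(increments=[[0.6,0,0,-0.3,0],[0.6,0,0,-0.7,0],[0.6,0,0,-1.5,0],[0.6,0,0,-2.5,0],[0.6,0,0,-2.5,0],[0.6,0,0,0,0]])

```text
clock: 5.47
tcp_pos: [0.3717, 0.3103, 0.0767]
orientation: [-3.138, -0.002, -0.011]
force: [0.9, 0.4, 0.5]
width: 0.0666
```

Run:
```python
from h import *
s=read_state();p=s["tcp_pos"];print(p,s["width"],s["force"])
for n in("top","scene"):
    c=read_camera(n); u,v=proj(c,p)[0]
    a=c["img"][int(v)-40:int(v)+40,int(u)-40:int(u)+40,::-1]
    cv2.imwrite(f"pics/g_{n}.png",cv2.resize(a,None,fx=5,fy=5,interpolation=2))
cv2.imwrite("pics/g3.png",np.hstack([cv2.imread("pics/g_top.png"),cv2.imread("pics/g_scene.png")]))
```

```text
[0.37171033 0.31028426 0.0766549 ] 0.06656494185086623 [0.90045907 0.39000968 0.52975003]
```

View pics/g3.png

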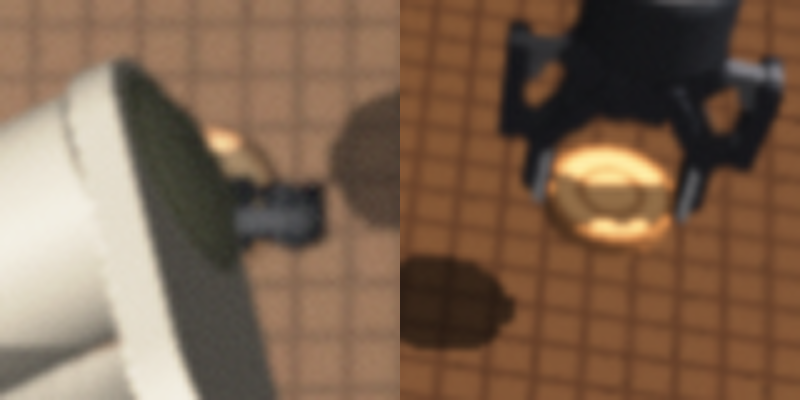

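Emit:
play_rows(increments=[[0.6,2,0.3,0,0],[0.6,3.2,0.3,0,0],[0.6,3.5,0.3,0,0],[0.6,3.5,0.3,0,0],[0.6,3.2,0.3,0,0],[0.6,2.5,0.23,0,0],[0.6,0,0,0,0],[0.6,0,0,0,0]])

```text
clock: 6.23
tcp_pos: [0.5487, 0.2914, 0.0704]
orientation: [3.141, -0.001, -0.004]
force: [-0.4, -1.1, -1.0]
width: 0.0663
```

Emit:
play_rows(increments=[[0.6,0,0,1.5,0],[0.6,0,0,1.5,0],[0.6,0,0,1,0],[0.6,0,0,0.7,0],[0.6,0,0,0.4,0],[0.6,0,0,0,0],[0.6,0,0,0,0]])

```text
clock: 6.82
tcp_pos: [0.5488, 0.2922, 0.0216]
orientation: [-3.141, -0.001, -0.001]
force: [0.7, 0.8, -0.5]
width: 0.0664
```

Run:
```python
from h import *
s=read_state();p=s["tcp_pos"];print(p,s["width"],s["force"])
for n in("top","scene"):
    c=read_camera(n); u,v=proj(c,p)[0]
    a=c["img"][int(v)-40:int(v)+40,int(u)-40:int(u)+40,::-1]
    cv2.imwrite(f"pics/g_{n}.png",cv2.resize(a,None,fx=5,fy=5,interpolation=2))
cv2.imwrite("pics/g4.png",np.hstack([cv2.imread("pics/g_top.png"),cv2.imread("pics/g_scene.png")]))
```

```text
[0.54882329 0.29216601 0.02164402] 0.06638040847890979 [ 0.70086226  0.77253826 -0.51665341]
```

View pics/g4.png

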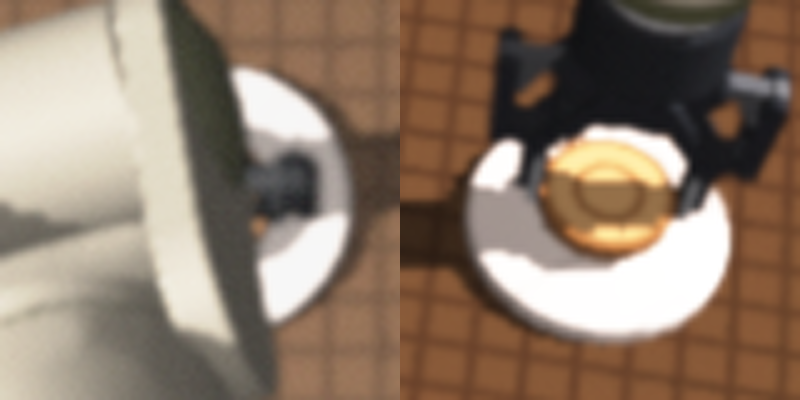

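Run:
```python
from h import *
s=read_camera("scene");p=[.5498,.292]
im=crop(s,.55,.292,[(.5498,.292,.014,.065),(.549,.292,.024,.034),(.549,.292,.036,.034)],k=8,z=.02)
cv2.imwrite("pics/g5.png",im)
```

```text
(no output)
```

View pics/g5.png

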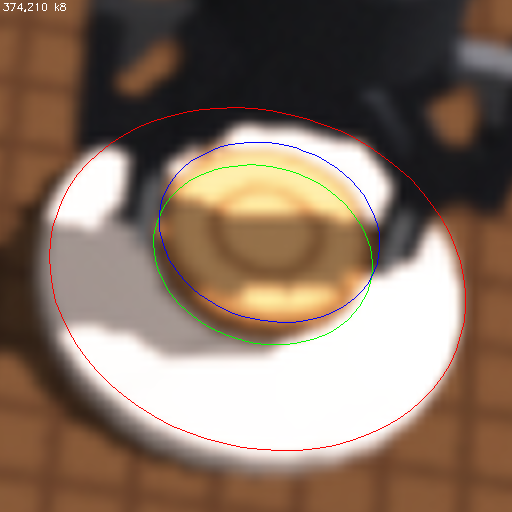

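Emit:
play_rows(increments=[[0.6,0.15,0,0.3,0],[0.6,0,0,0.3,0],[0.6,0,0,0.2,0],[0.6,0,0,0.1,0],[0.6,0,0,0.1,0],[0.6,0,0,0,0],[0.6,0,0,0,0]])

```text
clock: 7.55
tcp_pos: [0.5503, 0.292, 0.0118]
orientation: [3.141, 0.001, 0.0]
force: [-2.0, -1.3, 5.6]
width: 0.0662
```

Emit:
play_rows(increments=[[0.85,0,0,0,0],[0.9,0,0,0,0],[1,0,0,0,0],[1,0,0,0,0],[1,0,0,-1,0],[1,0,0,-2,0],[1,0,0,-3,0],[1,0,0,-4,0]])

```text
clock: 8.22
tcp_pos: [0.5491, 0.2916, 0.111]
orientation: [3.14, 0.001, -0.006]
force: [0.6, -0.4, -0.2]
width: 0.0854
```

Emit:
play_rows(increments=[[1,-1,3.5,-1,0],[1,-1,3.8,0,0],[1,-1,3.8,0,0],[1,-1,3.8,0,0],[1,-1,3.8,0,0],[1,-1,3.8,0,0],[1,-1,3.8,0,0],[1,-1,3.8,0,0]])

```text
clock: 8.88
tcp_pos: [0.4698, -0.0106, 0.1222]
orientation: [3.141, 0.002, 0.002]
force: [0.3, 0.9, 0.3]
width: 0.0857
```

Run:
```python
from fit import *
T=read_camera("top");S=read_camera("scene")
for n,c in(("top",T),("scene",S)):
    print(n,fit(c,"board",.5507,.292,115,ch="min"))
    h=cv2.cvtColor(c["img"],cv2.COLOR_RGB2HSV)
    im=crop(c,.5505,.292,[(.5505,.292,.014,.065),(.5505,.292,.026,.034)],k=6,z=.02);cv2.imwrite(f"pics/g_{n}.png",im)
cv2.imwrite("pics/g6.png",np.hstack([cv2.imread("pics/g_top.png"),cv2.imread("pics/g_scene.png")]))
print(read_state()["tcp_pos"])
```

```text
top (array([0.5523, 0.2914]), np.float64(0.061), np.float64(1.071))
scene (array([0.5498, 0.292 ]), np.float64(0.026), np.float64(1.012))
[ 0.4698626  -0.0132127   0.12216661]
```

View pics/g6.png

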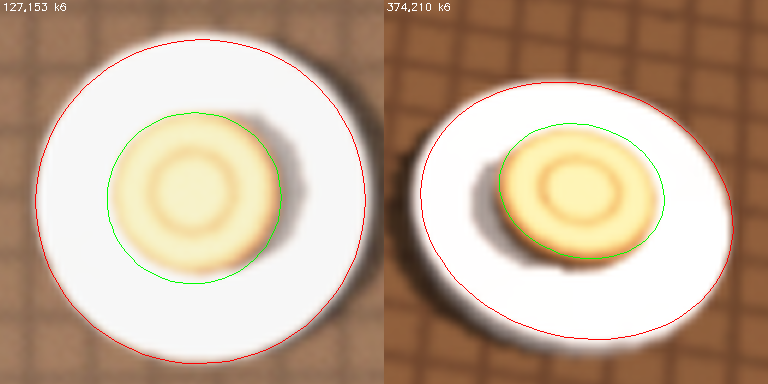

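```bash
cat > fitd.py <<'E'
from fit import *
import fit as F
def fitsat(c,name,x,y,z0,thr=40,save=None):
    h=cv2.cvtColor(c["img"],cv2.COLOR_RGB2HSV)
    c2=dict(c); c2["img"]=np.repeat(h[:,:,1:2],3,2)
    return fit(c2,name,x,y,thr,z0=z0,save=save)
E
python3 - <<'E'
from fitd import *
for n in("top","scene"):
    c=read_camera(n)
    for t in(40,60): print(n,fitsat(c,"disc",.5505,.292,.014,t))
    print(n,fit(c,"cup",.443,-.0805,115,ch="min"))
print(read_state()["tcp_pos"])
E
```

```text
top (array([0.5529, 0.2897]), np.float64(0.064), np.float64(0.948))
top (array([0.5576, 0.2807]), np.float64(2.048), np.float64(0.331))
top (array([ 0.4475, -0.0821]), np.float64(0.851), np.float64(6.79))
scene (array([0.5526, 0.2905]), np.float64(0.055), np.float64(0.965))
scene (array([0.5514, 0.2907]), np.float64(0.102), np.float64(0.916))
scene (array([ 0.4422, -0.0797]), np.float64(0.051), np.float64(1.04))
[ 0.47064515 -0.00970195  0.1220098 ]
```

Emit:
play_rows(increments=[[1,-1,2.5,0,0],[1,-1,3,1,0],[1,-0.75,1.6,2,0],[1,0,0,2,0],[1,0,0,0,0],[1,0,0,0,0]])

```text
clock: 9.58
tcp_pos: [0.4432, -0.079, 0.0714]
orientation: [-3.141, -0.003, 0.002]
force: [-0.6, 0.6, 0.2]
width: 0.0855
```

Run:
```python
from h import *
s=read_state();p=s["tcp_pos"];print(p,s["width"],s["force"])
for n in("top","scene"):
    c=read_camera(n); u,v=proj(c,p)[0]
    a=c["img"][int(v)-40:int(v)+40,int(u)-40:int(u)+40,::-1]
    cv2.imwrite(f"pics/g_{n}.png",cv2.resize(a,None,fx=5,fy=5,interpolation=2))
cv2.imwrite("pics/g7.png",np.hstack([cv2.imread("pics/g_top.png"),cv2.imread("pics/g_scene.png")]))
```

```text
[ 0.44322126 -0.07899834  0.07138785] 0.08546278794725243 [-0.63918842  0.56576667  0.17060419]
```

View pics/g7.png

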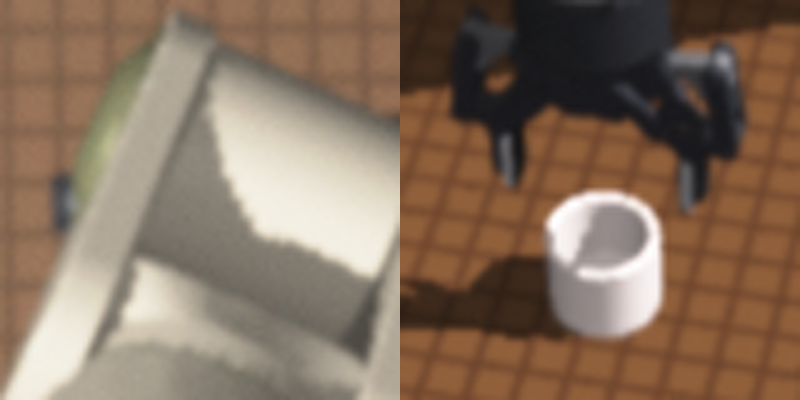

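Emit:
play_rows(increments=[[1,0,0.15,1.5,0],[1,0,0,1.5,0],[1,0,0,1.5,0],[1,0,0,1,0],[1,0,0,0.4,0],[0.85,0,0,0,0],[0.8,0,0,0,0],[0.75,0,0,0,0]])

```text
clock: 10.35
tcp_pos: [0.4437, -0.0816, 0.0132]
orientation: [3.141, 0.002, 0.003]
force: [-0.4, 1.1, -0.2]
width: 0.0643
```

Emit:
play_rows(increments=[[0.55,0,0,0,0],[0.55,0,0,0,0],[0.55,0,0,0,0],[0.55,0,0,0,0],[0.55,0,0,0,0],[0.55,0,0,0,0]])

```text
clock: 10.85
tcp_pos: [0.4437, -0.0817, 0.0135]
orientation: [3.141, 0.002, 0.003]
force: [-1.7, 1.4, 6.8]
width: 0.0599
```

Emit:
play_rows(increments=[[0.55,0,0,-0.5,0],[0.55,0,0,-1.5,0],[0.55,0,0,-2.5,0],[0.55,0,0,-2.5,0],[0.55,0,0,-2,0],[0.55,0.5,-1.5,0,0],[0.55,1,-3,0,0],[0.55,1,-3.5,0,0]])

```text
clock: 11.52
tcp_pos: [0.4685, -0.0015, 0.1034]
orientation: [3.141, -0.003, 0.003]
force: [1.8, -0.3, -0.4]
width: 0.0597
```

Emit:
play_rows(increments=[[0.55,1.1,-3.6,0,0],[0.55,1.1,-3.6,0,0],[0.55,1.1,-3.6,0,0],[0.55,1,-3.6,0,0],[0.55,1,-3.6,0,0],[0.55,1,-3.6,0,0],[0.55,1,-3.2,0,0],[0.55,0.5,-2.5,0,0]])

```text
clock: 12.18
tcp_pos: [0.5461, 0.2741, 0.1029]
orientation: [-3.141, -0.003, -0.001]
force: [0.4, 1.0, -1.2]
width: 0.0598
```

Emit:
play_rows(increments=[[0.55,0.5,-2,0,0],[0.55,0,0,0,0],[0.55,0,0,0,0],[0.55,0,0,0,0]])

```text
clock: 12.52
tcp_pos: [0.5506, 0.2909, 0.1025]
orientation: [3.141, 0.001, -0.001]
force: [-0.0, 0.1, -1.2]
width: 0.06
```

Emit:
play_rows(increments=[[0.55,0.1,0,1,0],[0.55,0,0,1.5,0],[0.55,0,0,1.5,0],[0.55,0,0,1,0],[0.55,0,0,0.3,0],[0.55,0,0,0,0],[0.55,0,0,0,0]])

```text
clock: 13.1
tcp_pos: [0.5521, 0.2913, 0.0498]
orientation: [-3.141, -0.001, -0.001]
force: [0.1, 0.3, -0.6]
width: 0.0597
```

Run:
```python
from h import *
s=read_state();p=s["tcp_pos"];print(p,s["width"],s["force"])
zb=p[2]-.0135
for n in("top","scene"):
    c=read_camera(n)
    cv2.imwrite(f"pics/g_{n}.png",crop(c,.551,.291,[(.551,.2915,.026,.034),(p[0]-.0007,p[1],zb,.03),(p[0]-.0007,p[1],zb+.05,.03)],k=6,z=.03))
cv2.imwrite("pics/g8.png",np.hstack([cv2.imread("pics/g_top.png"),cv2.imread("pics/g_scene.png")]))
```

```text
[0.55212003 0.29134886 0.04977705] 0.05971408286021993 [ 0.05898205  0.34944404 -0.64674856]
```

View pics/g8.png

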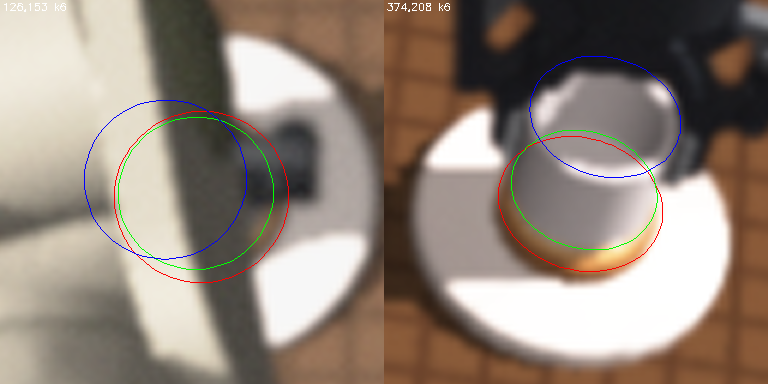

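Emit:
play_rows(increments=[[0.55,0.1,0,0.3,0],[0.55,0,0,0.3,0],[0.55,0,0,0.2,0],[0.55,0,0,0.1,0],[0.55,0,0,0.1,0],[0.55,0,0,0.05,0],[0.55,0,0,0,0],[0.55,0,0,0,0]])

```text
clock: 13.87
tcp_pos: [0.5529, 0.2916, 0.0396]
orientation: [-3.142, -0.001, -0.001]
force: [-4.2, -1.0, 4.5]
width: 0.0599
```

Contact at the expected height. Release and rise.

Emit:
play_rows(increments=[[0.75,0,0,0,0],[0.85,0,0,0,0],[1,0,0,0,0],[1,0,0,0,0],[1,0,0,-1.5,0],[1,0,0,-3,0],[1,0,0,-3,0],[1,0,0,-4,0]])

```text
clock: 14.53
tcp_pos: [0.5518, 0.2912, 0.1532]
orientation: [3.14, 0.001, -0.006]
force: [0.7, 0.3, -0.6]
width: 0.0854
```

Emit:
play_rows(increments=[[1,-1.2,3.5,0,0],[1,-1.3,3.8,0,0],[1,-1.3,3.8,0,0],[1,-1.3,3.8,0,0],[1,-1.3,3.8,0,0],[1,-1.3,3.8,0,0],[1,-1.3,3.8,0,0],[1,-1.3,3.8,0,0]])

```text
clock: 15.2
tcp_pos: [0.4491, -0.011, 0.154]
orientation: [3.141, 0.002, 0.001]
force: [2.2, 0.1, 0.1]
width: 0.0853
```

Run:
```python
from fit import *
s=read_state();p=s["tcp_pos"];print(p,s["width"],s["force"])
for n in("top","scene"):
    c=read_camera(n)
    print(fit(c,"tall",.3485,-.309,115,ch="min"))
    cv2.imwrite(f"pics/g_{n}.png",crop(c,.552,.291,[(.5505,.2915,.014,.065),(.5525,.2915,.026,.034),(.5525,.2915,.026,.03),(.5525,.2915,.076,.03)],k=6,z=.03))
cv2.imwrite("pics/g9.png",np.hstack([cv2.imread("pics/g_top.png"),cv2.imread("pics/g_scene.png")]))
```

```text
[ 0.44908352 -0.01104769  0.15396251] 0.08530413446926553 [2.15135897 0.0601548  0.10340117]
(array([ 0.3475, -0.3087]), np.float64(0.055), np.float64(0.966))
(array([ 0.3465, -0.3065]), np.float64(0.124), np.float64(0.902))
```

View pics/g9.png

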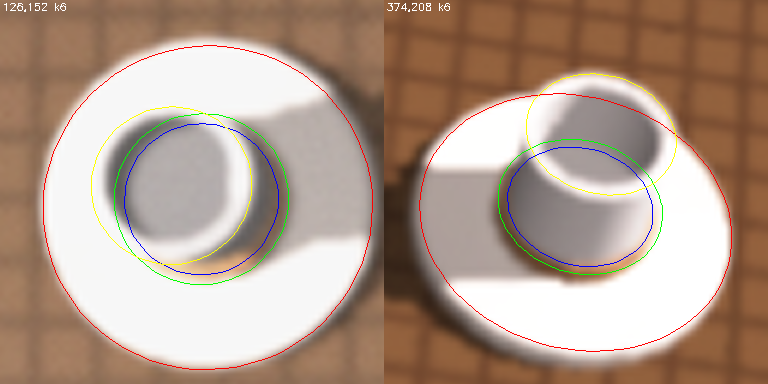

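Emit:
play_rows(increments=[[1,-1.3,3.7,0,0],[1,-1.3,3.7,0,0],[1,-1.3,3.7,0,0],[1,-1.3,3.7,0,0],[1,-1.3,3.7,0,0],[1,-1.3,3.7,0,0],[1,-1.3,3.7,0,0],[1,-1,3.7,0,0]])

```text
clock: 15.97
tcp_pos: [0.3485, -0.3071, 0.1539]
orientation: [3.141, 0.001, 0.0]
force: [1.0, -0.0, -0.0]
width: 0.0852
```

Emit:
play_rows(increments=[[1,0,0,0,0],[1,0,0,0,0],[1,0,0,0,0]])

```text
clock: 16.22
tcp_pos: [0.3495, -0.3049, 0.1536]
orientation: [-3.141, -0.002, 0.0]
force: [0.8, 1.0, -0.5]
width: 0.0856
```

Run:
```python
from h import *
s=read_state();p=s["tcp_pos"];print(p,s["width"],s["qpos"])
for n in("top","scene"):
    c=read_camera(n); u,v=proj(c,p-[0,0,.06])[0]
    a=c["img"][int(v)-40:int(v)+40,int(u)-40:int(u)+40,::-1]
    cv2.imwrite(f"pics/g_{n}.png",cv2.resize(a,None,fx=5,fy=5,interpolation=2))
cv2.imwrite("pics/g10.png",np.hstack([cv2.imread("pics/g_top.png"),cv2.imread("pics/g_scene.png")]))
```

```text
[ 0.34952292 -0.30489855  0.15361773] 0.08555279581353391 [-9.70931477e-01  2.61399822e-01  1.78409292e+00  3.33375441e-04
  1.09675111e+00  5.98736737e-01]
```

View pics/g10.png

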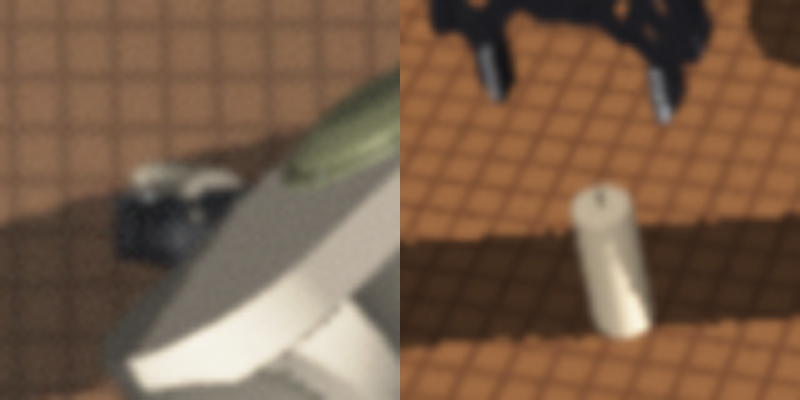

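Emit:
play_rows(increments=[[1,-0.15,0.3,2,0],[1,0,0,2,0],[1,0,0,2,0],[1,0,0,1.8,0],[1,0,0,1.2,0],[1,0,0,0.8,0],[1,0,0,0.25,0],[0.7,0,0,0,0]])

```text
clock: 16.98
tcp_pos: [0.348, -0.3081, 0.0533]
orientation: [-3.141, -0.003, 0.0]
force: [0.6, -0.4, -0.2]
width: 0.0755
```

Emit:
play_rows(increments=[[0.6,0,0,0,0],[0.55,0,0,0,0],[0.5,0,0,0,0],[0.48,0,0,0,0],[0.46,0,0,0,0],[0.44,0,0,0,0],[0.3,0,0,0,0],[0.3,0,0,0,0]])

```text
clock: 17.65
tcp_pos: [0.3478, -0.3088, 0.0535]
orientation: [3.141, 0.001, 0.0]
force: [-0.5, 0.4, 3.0]
width: 0.0333
```

Emit:
play_rows(increments=[[0.3,0,0,0,0],[0.3,0,0,0,0],[0.3,0,0,0,0]])

```text
clock: 17.9
tcp_pos: [0.3478, -0.3087, 0.0535]
orientation: [3.141, 0.001, 0.0]
force: [1.0, 0.3, 5.0]
width: 0.0337
```

Emit:
play_rows(increments=[[0.3,0,0,-0.5,0],[0.3,0,0,-1.5,0],[0.3,0,0,-2.5,0],[0.3,0,0,-2.5,0],[0.3,0,0,-2.5,0],[0.3,0,0,-1.5,0],[0.3,0.5,-1.5,0,0],[0.3,1,-3,0,0]])

```text
clock: 18.57
tcp_pos: [0.3626, -0.2651, 0.1642]
orientation: [3.139, -0.004, 0.002]
force: [0.1, 1.3, -1.8]
width: 0.0334
```

Emit:
play_rows(increments=[[0.3,1.2,-3.5,0,0],[0.3,1.2,-3.5,0,0],[0.3,1.2,-3.5,0,0],[0.3,1.2,-3.5,0,0],[0.3,1.2,-3.5,0,0],[0.3,1.2,-3.5,0,0],[0.3,1.2,-3.5,0,0],[0.3,1.2,-3.5,0,0]])

```text
clock: 19.23
tcp_pos: [0.4585, 0.0184, 0.1634]
orientation: [-3.142, -0.001, 0.0]
force: [-0.2, -0.4, -0.8]
width: 0.0334
```

Emit:
play_rows(increments=[[0.3,1.2,-3.5,0,0],[0.3,1.2,-3.5,0,0],[0.3,1.2,-3.5,0,0],[0.3,1.2,-3.5,0,0],[0.3,1.2,-3.5,0,0],[0.3,1.2,-3.5,0,0],[0.3,1,-3,0,0],[0,0,0,0,0]])

```text
clock: 19.9
tcp_pos: [0.5405, 0.261, 0.1627]
orientation: [-3.14, -0.007, 0.0]
force: [-0.3, -0.7, -1.0]
width: 0.0331
```

Emit:
play_rows(increments=[[0.3,0.5,-1.5,0,0],[0.3,0,0,0,0],[0.3,0,0,0,0],[0.3,0,0,0,0]])

```text
clock: 20.23
tcp_pos: [0.545, 0.2707, 0.1632]
orientation: [3.141, 0.001, -0.001]
force: [0.6, -0.2, -1.0]
width: 0.0334
```

Emit:
play_rows(increments=[[0.3,0.4,-1,0,0],[0.3,0.35,-1.1,0,0],[0.3,0,0,0,0],[0.3,0,0,0,0],[0.3,0,0,0.8,0],[0.3,0,0,0.8,0],[0.3,0,0,0,0],[0.3,0,0,0,0]])

```text
clock: 20.9
tcp_pos: [0.5524, 0.292, 0.1465]
orientation: [3.141, 0.001, -0.003]
force: [0.5, 0.2, -0.6]
width: 0.0332
```

Run:
```python
from h import *
s=read_state();p=s["tcp_pos"];print(p,s["width"],s["force"])
zb=p[2]-.0535;x,y=p[0],p[1]
for n in("top","scene"):
    c=read_camera(n)
    cv2.imwrite(f"pics/g_{n}.png",crop(c,.551,.291,[(.5525,.2915,.076,.03),(x,y,zb,.017),(x,y,zb+.09,.017)],k=6,z=.1))
cv2.imwrite("pics/g11.png",np.hstack([cv2.imread("pics/g_top.png"),cv2.imread("pics/g_scene.png")]))
```

```text
[0.55239425 0.29203179 0.14645532] 0.03323341789435318 [ 0.51557853  0.15522948 -0.57507491]
```

View pics/g11.png

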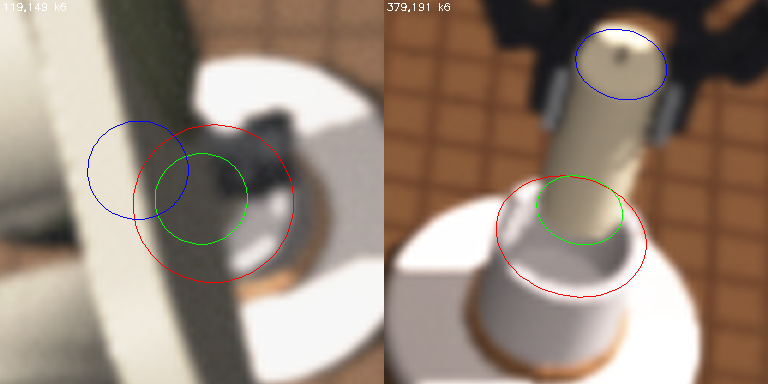

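Emit:
play_rows(increments=[[0.3,0.1,0,1,0],[0.3,0,0,1,0],[0.3,0,0,1,0],[0.3,0,0,1,0],[0.3,0,0,0.8,0],[0.3,0,0,0.5,0],[0.3,0,0,0,0],[0.3,0,0,0,0]])

```text
clock: 21.67
tcp_pos: [0.5538, 0.2925, 0.0942]
orientation: [3.142, 0.001, -0.0]
force: [-0.0, 0.2, -1.4]
width: 0.0331
```

Emit:
play_rows(increments=[[0.3,0,0,0.3,0],[0.3,0,0,0.2,0],[0.3,0,0,0.1,0],[0.3,0,0,0.1,0],[0.3,0,0,0,0],[0.3,0,0,0,0]])

```text
clock: 22.17
tcp_pos: [0.5538, 0.2925, 0.0874]
orientation: [-3.142, -0.001, -0.0]
force: [0.7, -0.6, 0.1]
width: 0.0333
```

Emit:
play_rows(increments=[[0.3,0,0,0.1,0],[0.3,0,0,0.1,0],[0.3,0,0,0,0],[0.3,0,0,0,0]])

```text
clock: 22.5
tcp_pos: [0.554, 0.2926, 0.0856]
orientation: [-3.141, -0.001, -0.001]
force: [-0.3, 0.6, 1.9]
width: 0.0333
```

Contact at the expected seat height (0.0855). Release gently and rise.

Emit:
play_rows(increments=[[0.43,0,0,0,0],[0.5,0,0,0,0],[0.6,0,0,0,0],[0.8,0,0,0,0],[1,0,0,0,0],[1,0,0,0,0],[1,0,0,-1,0],[1,0,0,-2,0]])

```text
clock: 23.17
tcp_pos: [0.5527, 0.2922, 0.114]
orientation: [3.14, 0.001, -0.007]
force: [0.6, 0.5, 0.5]
width: 0.0855
```

Emit:
play_rows(increments=[[1,0,0,-3,0],[1,0,0,-3,0],[1,0,0,-2,0],[1,-1.4,3.3,0,0],[1,-1.4,3.3,0,0],[1,-1.4,3.3,0,0],[1,-1.4,3.3,0,0],[1,-1.4,3.3,0,0]])

```text
clock: 23.83
tcp_pos: [0.483, 0.1262, 0.1961]
orientation: [3.142, 0.002, 0.002]
force: [1.4, -0.1, -0.8]
width: 0.0856
```

Emit:
play_rows(increments=[[1,-1,3,0,0],[1,-1,3,0,0],[1,0,3,0,0],[1,0,3,0,0],[1,0,3,0,0],[1,0,0,0,0],[1,0,0,0,0]])

```text
clock: 24.42
tcp_pos: [0.4641, -0.0236, 0.196]
orientation: [3.141, -0.003, 0.001]
force: [0.0, 0.2, 0.1]
width: 0.086
```

Run:
```python
from fit import *
s=read_state();p=s["tcp_pos"];print(p,s["width"],s["force"])
x,y=.5535,.292
for n in("top","scene"):
    c=read_camera(n)
    print(fit(c,"cap",.461,.084,115,ch="min"))
    cv2.imwrite(f"pics/g_{n}.png",crop(c,.552,.291,[(.5525,.2915,.026,.03),(.5525,.2915,.076,.03),(x,y,.122,.017)],k=6,z=.07))
cv2.imwrite("pics/g12.png",np.hstack([cv2.imread("pics/g_top.png"),cv2.imread("pics/g_scene.png")]))
```

```text
[ 0.46407269 -0.02356312  0.19596679] 0.08595019190423901 [0.03049002 0.17424206 0.09864667]
(array([0.4631, 0.0836]), np.float64(0.832), np.float64(6.035))
(array([0.4596, 0.0843]), np.float64(0.109), np.float64(0.956))
```

View pics/g12.png

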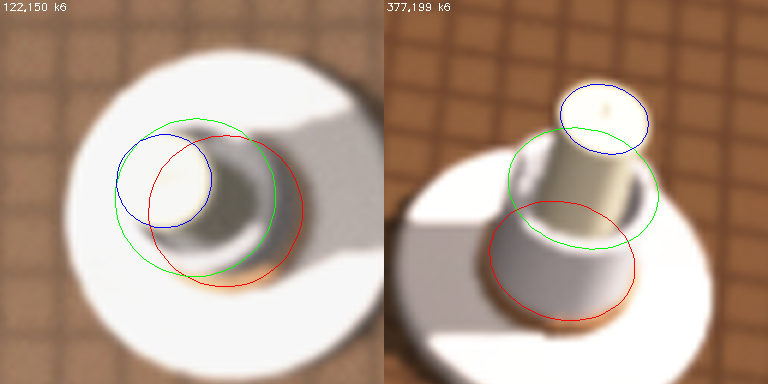

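Emit:
play_rows(increments=[[0.7,-0.25,-3.6,0,0],[0.7,0,-3.6,0,0],[0.7,0,-3.6,2.5,0],[0.7,0,0,3,0],[0.7,0,0,3,0],[0.7,0,0,2,0],[0.7,0,0,0,0],[0.7,0,0,0,0]])

```text
clock: 25.18
tcp_pos: [0.4612, 0.0845, 0.0917]
orientation: [-3.141, -0.003, 0.002]
force: [0.4, -0.3, 0.5]
width: 0.0598
```

Run:
```python
from h import *
s=read_state();p=s["tcp_pos"];print(p,s["width"],s["force"])
for n in("top","scene"):
    c=read_camera(n)
    cv2.imwrite(f"pics/g_{n}.png",crop(c,p[0],p[1],[(.4615,.084,0,.028),(.4615,.084,.024,.028),(.4615,.084,.048,.008)],k=6,z=.05))
cv2.imwrite("pics/g13.png",np.hstack([cv2.imread("pics/g_top.png"),cv2.imread("pics/g_scene.png")]))
```

```text
[0.46118816 0.08452716 0.0917345 ] 0.05978392671513923 [ 0.37803497 -0.32766127  0.46759665]
```

View pics/g13.png

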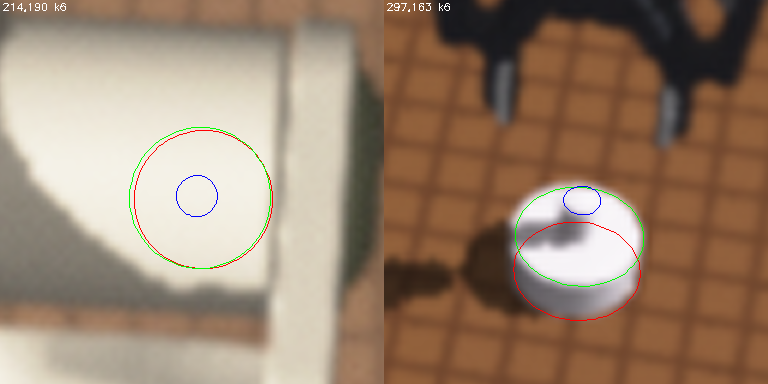

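Emit:
play_rows(increments=[[0.7,0,0,1.5,0],[0.7,0,0,1.5,0],[0.7,0,0,1.5,0],[0.7,0,0,1,0],[0.7,0,0,0.6,0],[0.7,0,0,0.2,0],[0.6,0,0,0,0],[0.5,0,0,0,0]])

```text
clock: 25.95
tcp_pos: [0.4619, 0.0837, 0.0292]
orientation: [3.142, 0.001, 0.002]
force: [0.1, 0.0, 0.0]
width: 0.043
```

Emit:
play_rows(increments=[[0.4,0,0,0,0],[0.35,0,0,0,0],[0.3,0,0,0,0],[0.26,0,0,0,0],[0.23,0,0,0,0],[0.1,0,0,0,0],[0.1,0,0,0,0],[0.1,0,0,0,0]])

```text
clock: 26.62
tcp_pos: [0.4615, 0.0837, 0.0287]
orientation: [-3.142, -0.001, -0.0]
force: [-1.2, -0.2, 3.2]
width: 0.0146
```

Emit:
play_rows(increments=[[0.1,0,0,0,0],[0.1,0,0,0,0],[0.1,0,0,0,0]])

```text
clock: 26.87
tcp_pos: [0.4615, 0.0837, 0.0287]
orientation: [-3.142, -0.001, -0.0]
force: [-2.0, 0.6, 5.3]
width: 0.0144
```

Emit:
play_rows(increments=[[0.1,0,0,-0.5,0],[0.1,0,0,-1.5,0],[0.1,0,0,-2.5,0],[0.1,0,0,-3,0],[0.1,0,0,-3,0],[0.1,0,0,-3,0],[0.1,0,0,-2,0],[0.1,0,0,0,0]])

```text
clock: 27.53
tcp_pos: [0.463, 0.0836, 0.1874]
orientation: [3.141, 0.001, 0.011]
force: [0.8, 0.1, 0.0]
width: 0.0146
```

Emit:
play_rows(increments=[[0.1,1,-2,0,0],[0.1,1.4,-3.3,0,0],[0.1,1.5,-3.5,0,0],[0.1,1.5,-3.5,0,0],[0.1,1.5,-3.5,0,0],[0.1,1.3,-3,0,0],[0.1,1,-2,0,0],[0.1,0,0,0,0]])

```text
clock: 28.2
tcp_pos: [0.5534, 0.2949, 0.1812]
orientation: [-3.141, -0.006, 0.003]
force: [-0.7, -0.3, -0.8]
width: 0.0148
```

Emit:
play_rows(increments=[[0.1,0,0,0,0],[0.1,0,0,0,0],[0.1,0,0,0,0]])

```text
clock: 28.45
tcp_pos: [0.553, 0.2908, 0.1832]
orientation: [3.141, -0.0, -0.001]
force: [-0.2, -0.4, -0.2]
width: 0.0149
```

Run:
```python
from h import *
s=read_state();p=s["tcp_pos"];print(p,s["width"],s["force"])
zb=p[2]-.0287;x,y=p[0],p[1]
for n in("top","scene"):
    c=read_camera(n)
    cv2.imwrite(f"pics/g_{n}.png",crop(c,.552,.291,[(.5535,.292,.122,.017),(x,y,zb,.028),(x,y,zb+.024,.028)],k=6,z=.13))
cv2.imwrite("pics/g14.png",np.hstack([cv2.imread("pics/g_top.png"),cv2.imread("pics/g_scene.png")]))
```

```text
[0.55299916 0.2908358  0.18317875] 0.014903424849145483 [-0.19847939 -0.39545464 -0.23413953]
```

View pics/g14.png

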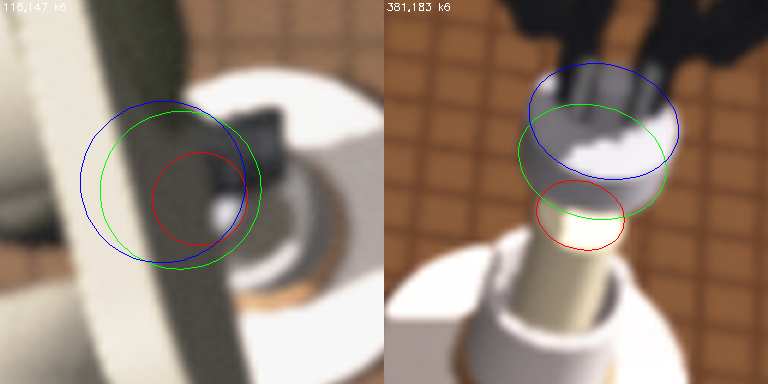

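Emit:
play_rows(increments=[[0.1,0.05,-0.1,0.8,0],[0.1,0,0,0.8,0],[0.1,0,0,0.8,0],[0.1,0,0,0.2,0],[0.1,0,0,0,0],[0.1,0,0,0,0]])

```text
clock: 29.05
tcp_pos: [0.5538, 0.2927, 0.1574]
orientation: [3.142, 0.001, -0.0]
force: [0.9, 0.1, -1.2]
width: 0.0148
```

Run:
```python
from h import *
s=read_state();p=s["tcp_pos"];print(p,s["width"],s["force"])
zb=p[2]-.0287;x,y=p[0],p[1]
c=read_camera("scene")
cv2.imwrite(f"pics/g15.png",crop(c,.552,.291,[(.5535,.292,.122,.017),(x,y,zb,.028),(x,y,zb+.024,.028)],k=7,z=.11))
```

```text
[0.55376614 0.29273788 0.15739868] 0.014840982796351675 [ 0.87126918  0.05610956 -1.22631287]
```

View pics/g15.png

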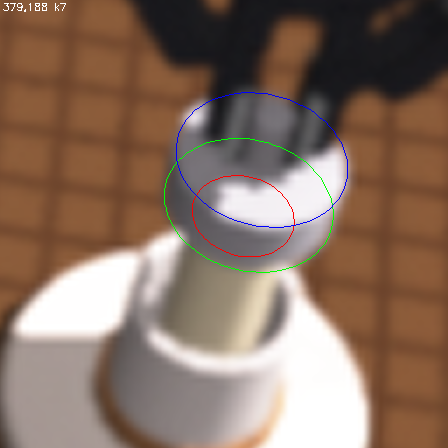

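Emit:
play_rows(increments=[[0.1,0,0,0.3,0],[0.1,0,0,0.4,0],[0.1,0,0,0.4,0],[0.1,0,0,0.4,0],[0.1,0,0,0.4,0],[0.1,0,0,0.3,0],[0.1,0,0,0,0],[0.1,0,0,0,0]])

```text
clock: 29.77
tcp_pos: [0.5537, 0.2928, 0.1354]
orientation: [3.142, 0.001, -0.0]
force: [0.1, 0.3, -2.0]
width: 0.0145
```

Emit:
play_rows(increments=[[0.1,0,0,0.15,0],[0.1,0,0,0.1,0],[0.1,0,0,0.1,0],[0.1,0,0,0,0],[0.1,0,0,0,0]])

```text
clock: 30.18
tcp_pos: [0.5538, 0.2927, 0.132]
orientation: [3.142, 0.001, -0.0]
force: [1.2, 0.3, -0.1]
width: 0.0147
```

Emit:
play_rows(increments=[[0.1,0,0,0.1,0],[0.1,0,0,0.05,0],[0.1,0,0,0,0],[0.1,0,0,0,0]])

```text
clock: 30.52
tcp_pos: [0.5539, 0.2928, 0.1308]
orientation: [-3.141, -0.001, -0.001]
force: [-0.1, -0.1, 0.4]
width: 0.0148
```

Emit:
play_rows(increments=[[0.1,0,0,0.1,0],[0.1,0,0,0,0],[0.1,0,0,0,0]])

```text
clock: 30.77
tcp_pos: [0.5542, 0.2929, 0.1307]
orientation: [-3.141, -0.001, -0.003]
force: [-1.9, -1.1, 6.7]
width: 0.0145
```

Seated (6.7 N contact at the expected height). Release slowly and rise.

Emit:
play_rows(increments=[[0.2,0,0,0,0],[0.26,0,0,0,0],[0.35,0,0,0,0],[0.5,0,0,0,0],[0.6,0,0,0,0],[0.7,0,0,0,0],[0.7,0,0,0,0],[0.7,0,0,-0.5,0]])

```text
clock: 31.43
tcp_pos: [0.5533, 0.2926, 0.1337]
orientation: [3.141, 0.001, -0.003]
force: [-0.9, -0.1, -0.5]
width: 0.0597
```

Emit:
play_rows(increments=[[0.7,0,0,-1.5,0],[0.7,0,0,-3,0],[0.7,0,0,-3,0],[0.7,0,0,-3,0],[0.7,-1,3,0,0],[0.7,-1,3.5,0,0],[0.7,-1,3.5,0,0],[0.7,-1,3.5,0,0]])

```text
clock: 32.1
tcp_pos: [0.513, 0.1565, 0.24]
orientation: [3.142, 0.002, 0.001]
force: [1.3, 0.4, 0.3]
width: 0.0599
```

Emit:
play_rows(increments=[[0.7,-1,3.5,0,0],[0.7,-1,3.5,0,0],[0.7,-1,3.5,0,0],[0.7,-1,3,0,0],[0.7,0,0,0,0],[0.7,0,0,0,0]])

```text
clock: 32.6
tcp_pos: [0.4739, 0.0217, 0.2402]
orientation: [3.142, -0.003, 0.002]
force: [0.0, 0.6, -0.2]
width: 0.0598
```

Run:
```python
from h import *
s=read_state();print(s["tcp_pos"],s["width"],s["force"],s["clock"])
x,y=.5537,.2923
for n in("top","scene"):
    c=read_camera(n)
    cv2.imwrite(f"pics/full_{n}.png",c["img"][:,:,::-1])
    cv2.imwrite(f"pics/g_{n}.png",crop(c,.552,.291,[(.5525,.2915,.026,.03),(.5525,.2915,.076,.03),(x,y,.102,.028),(x,y,.126,.028)],k=6,z=.07))
cv2.imwrite("pics/g16.png",np.hstack([cv2.imread("pics/g_top.png"),cv2.imread("pics/g_scene.png")]))
```

```text
[0.47387927 0.02168139 0.24016354] 0.059758242951188624 [ 0.0427604   0.61110034 -0.19749389] 32.6
```

View pics/g16.png

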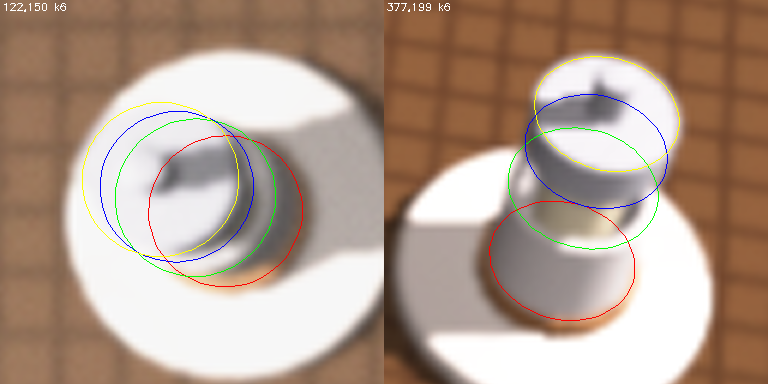

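View pics/full_scene.png

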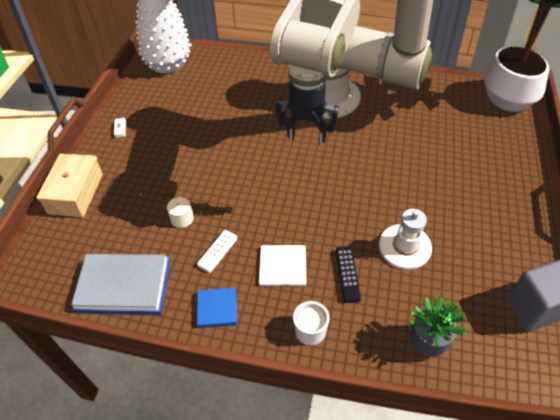

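The stack is upright, seated and centred: the cap's outline lies on the predicted one. The short candle and the remotes are where they started, and the gripper is clear.

```bash
python3 -c "
from bench import *
print(sign_off())"
```

```text
the job is handed in; nothing more can be done
None
```

The candle is set up on the round board, and I handed the job in at about 33 s on the robot's clock. The order was disc, cup, tall candle, then cap. I lowered each piece until it met its seat at the expected height, let go, and backed away before fetching the next.

- **Last look:** in both cameras the cup and cap outlines lay within about 1–2 mm of their predicted seated positions. The stack was upright and the gripper stood clear with no load on it.
- **Left alone:** the short candle and both remotes looked unmoved by eye. I did not measure them.
- **Disagreements:**
  - The two cameras differed by 1–4 mm in x, so I averaged them.
  - Camera and arm readings of the disc differed by about 2–3 mm in x. The disc is within about 3 mm of the board's centre.
  - The finger opening read up to 1.7 mm under the true size of what was held.
- **Failed fits:** three automatic outline fits in the top camera failed: one of the disc, and one each of the cup and cap with the arm in the way. I did not use them.

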